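Set the leather splitter four clicks thicker and lock it

TASK

On the leather splitter, push the finger post of the top dial round clockwise (seen from above) by exactly four clicks from where it stands, then push the peg of the lock lever round counter-clockwise, away from you, until the lever meets its stop. Do it all with a fingertip, gently: do not pinch or lift anything, do not shove the free-standing splitter out of place, and leave the tools and jars around it alone.

Things in the scene. Friction and masses are not known exactly. Their poses are not given: they have to be found in the camera images.
- splitter: hand leather splitter, green frame on a dark steel base 170 x 190 mm, 6 kg, standing loose on rubber feet (about 30 N would make it slide). Origin at the centre of its underside, z up; its front (roller side) looks along its own -x, towards the robot. The dial's axis is its z axis. A lever lies low at its front right (its -x, -y side).
- dial_center (a point): centre of the top face of the dial, on its vertical axis, 117 mm above the bench. The dial is a dark steel disc 84 mm across, 12 mm thick, with a brass boss 26 mm across standing 6 mm proud. It is the highest part of the splitter apart from its finger post.
- post (a point): centre of the top end of the dial's only finger post: bare polished steel, upright, 11 mm across, its axis 32 mm from the dial's axis; it stands 26 mm above the dial's top face (its top is 143 mm above the bench). A white line on the dial points from the boss to it. The point turns with the dial.
- dial (a joint): angle of the dial in rad; grows clockwise seen from above. Click stops every 0.419 rad (24 degrees: 0, 0.419, 0.838 ...), the end stop past the tenth; it starts resting at one of stops 0 to 3. Pushed squarely, the post needs about 5 N to leave a stop; once half-way over, the dial jumps ahead by itself into the next stop (the finger's force drops) and stays there.
- lock_peg (a point): centre of the top end of the upright peg at the free end of the lock lever: bare polished steel, 12 mm across; it stands clear by 28 mm above the lever's flat arm, its top 132 mm and the arm's top 104 mm above the bench. 66 mm from the lever's pivot.
- lock_pivot (a point): vertical pivot axis of the lock lever, 100 mm above the bench, at the splitter's own (-25, -39.5) mm
- lock (a joint): angle of the lock lever in rad: 0 = open (it starts at 0 to 0.2, towards the splitter's front right), grows counter-clockwise seen from above; 0.87 = locked, against its stop, the lever along the splitter's own -y. About 1.5 N at the peg moves it; it stays where left. Locked, its nose enters the dial's click ring: it closes only with the dial at a click stop, and blocks the dial.
- awl: bystander: awl lying on the bench, wooden handle, 150 mm long, to be left alone
- glue_brush: bystander: brush lying on the bench, 170 mm long, to be left alone
- mallet: bystander: mallet lying on the bench, 240 mm long, to be left alone
- rivet_jar: bystander: closed amber jar, 52 mm across, 60 mm tall, to be left alone
- wax_tin: bystander: flat tin, 64 mm across, 28 mm tall, to be left alone
- spool: bystander: wooden spool, 44 mm across, 50 mm tall, to be left alone
- setter: bystander: steel rivet setter standing upright, 18 mm across, 100 mm tall, to be left alone

How it is judged:
By the outcome, as a careful person would: the job done as asked, in the order asked, and still so for the second after the job is handed in, with the robot touching nothing.
It also fails if it takes over 54 s, if anything falls off the work surface, if the arm or the gripper's body presses on something with over 40 N, if the wrist force passes 120 N, or if a joint passes its speed limit or range.

ROBOT

A 6-joint arm with a two-finger parallel gripper is mounted at the origin on the work surface. World frame = base frame: x ahead of the robot, y to its left, z up, the work surface at z = 0. Lengths are in m, angles in rad, forces in N, time in s.
With the tool pointing down it reaches from about 0.3 to 0.95 m from the base axis. Payload 3.1 kg.
Tool frame: the origin (TCP) lies on the centre line of the jaws, within the pads' length; the fingertips stand arm.tip_extent ahead of it and the grasp point (between the pads) is the TCP (arm.tip_extent is the distance from the TCP to the fingertips, in m); z points along the fingers, y is the line along which they close (so a half turn about z gives the same grasp; the last joint's range is limited). The gripper opens to 85 mm and grips with 20 to 120 N. Pads are 22 mm wide; open, the fingers measure 114 mm over their backs; the gripper's body (76 mm by 85 mm) begins 54 mm behind the grasp point. The pads swing forward as they close: fully open they stand 13 mm farther back than shut.
Start: joints at [-1.27, 0.308, 1.634, -0, 1.2, -0.07], TCP at [0.226, -0.583, 0.214] pointing down, gripper open.
Joint ranges: [-3.06, 3.06], [-0.79, 1.96], [0.05, 2.63], [-1.19, 4.34], [0.05, 2.64], [-2.94, 2.94]. Speed limits (rad/s): [2.79, 2.79, 3.14, 3.14, 3.14, 3.14].

INTERFACE

Orientations are given as a unit quaternion [w, x, y, z].
In Python, from cell import arm, optics, recognise gives the robot as it stands. The module is installed in compiled form; this text tells all that it offers.
- The arm moves only by the shell command python3 -m crank 'ROWS' [FORCE]. ROWS is JSON, a list of rows, each a list of 7 numbers: the shift along the tool's x, y, z in m, then the turn, a rotation vector about the tool's x, y, z in degrees, then the opening, from 0 (shut) to 1 (fully open). A call has 1 to 20 rows; each row shifts and turns the commanded pose from where the row before left it, along the tool's axes as they then stand; what a row does not reach is not made up. A row lasts 1/12 s, in which the tool goes at most 41.7 mm and 7.16 degrees, less where a joint would pass 70% of its speed; a pose out of reach is approached as far as the arm can. A call with a gripper value outside its range is refused whole. The fingers move at their own pace and stop on an object; FORCE is the grip in N (left out, the last holds). Time passes only in rows, so rows that do not move let the fingers close. It gives the time, the measured TCP pose, the force, the opening and the grip force at its end, in the units of the state.
- arm.state(): the state, without advancing time (a new reading comes with each control period).
- optics.camera(name): name is "side" or "top" or "wrist"; returns a dict with "pixels" (420x560x3 uint8, blue, green, red), "fx", "fy", "cx", "cy" (pixels), "R" (3x3) and "t" (3): a world point X has camera coordinates R X + t; the wrist camera has in their place "T_tool_cam" (4x4, takes a point from camera to tool coordinates, whose origin is the TCP and whose axes are the flange's). Camera axes: x right, y down, z forward; pixel columns grow to the right and rows downward; lengths in m; the calibration is good to about 2 mm. A picture is of the moment at which its call begins: read the wrist's pose just before it. There is no depth.
- arm.finish_job(): hands the job in; it is judged then, once.
Trained networks look in the newest picture that a camera, given by its name, has taken for a name from the list of things; names that differ only in an ending like _2 or _b are one class to them, and where a whole thing is asked for, a point or a joint stands for the part that bears it (a point fixed in the world has none). Each returns a list of dicts, best first, with "score" (0 to 1); they miss things now and then, are a little off and sometimes report something else, mostly with a low value. They report only what shows in the picture. A call takes as long as a camera call.
- recognise(target, camera): "rect" ([left, top, width, height] in pixels, round what is visible of it).
The state is a dict: "clock": time; "qpos": joint angles; "qd": joint speeds; "tau": joint torques, N m; "position": TCP position; "eef_rot": TCP orientation; "contact_force": force on the tool from outside, world axes, zero at the start; "torque": the same for the moment, N m; "opening": opening from 0.0 (shut) to 1.0 (fully open); "grasp_force": force on a finger pad.
Only numpy, scipy, OpenCV 4.12 (cv2) and the standard library are available. Lean on these libraries where they do the work, as an engineer would, in place of code of your own. Each camera call takes 0.05 s, during which the arm holds its last target. There are 200 camera calls.

## Working session

There is one attempt and no reset: what is moved stays moved. The work goes in short steps, Python scripts to look and compute and a shell command to move; the robot and the scene stay as the last step left them, time stands still between calls to the robot, and variables do not carry over. Pictures are saved under pics/ and viewed, at most 10 in all, crops included, and the job is handed in when it is done.

```bash
mkdir -p pics
cat > h.py <<'E'
import numpy as np, cv2
from cell import arm, optics, recognise
def look(n,save=None):
    s=arm.state(); c=optics.camera(n)
    if n=='wrist':
        from scipy.spatial.transform import Rotation as Ro
        w,x,y,z=s['eef_rot']; T=np.eye(4); T[:3,:3]=Ro.from_quat([x,y,z,w]).as_matrix(); T[:3,3]=s['position']
        M=np.linalg.inv(T@np.array(c['T_tool_cam'])); c['R'],c['t']=M[:3,:3],M[:3,3]
    c['R']=np.array(c['R']);c['t']=np.array(c['t'])
    if save: cv2.imwrite('pics/'+save,c['pixels'])
    return c
def onz(c,u,v,z):
    d=c['R'].T@np.array([(u-c['cx'])/c['fx'],(v-c['cy'])/c['fy'],1]); o=-c['R'].T@c['t']
    return o+d*(z-o[2])/d[2]
def proj(c,X):
    p=c['R']@np.array(X)+c['t']; return p[0]/p[2]*c['fx']+c['cx'],p[1]/p[2]*c['fy']+c['cy']
def line(c,u,v):
    d=c['R'].T@np.array([(u-c['cx'])/c['fx'],(v-c['cy'])/c['fy'],1]); return -c['R'].T@c['t'],d/np.linalg.norm(d)
E
python3 - <<'E'
from h import *
print(arm.tip_extent); s=arm.state(); print(s['clock'],s['eef_rot'],s['contact_force'])
cs={}
for n in('top','side'):
    c=look(n,n+'1.png'); print(n,'cam at',-c['R'].T@c['t'],c['fx'])
    for t in['splitter','dial','dial_center','post','lock_peg','lock','setter','rivet_jar','wax_tin','spool','awl','mallet','glue_brush']:
        print(t,[(np.round(r['rect']).tolist(),round(r['score'],2)) for r in recognise(t,n)[:2]])
E
```

```text
0.019
0.0 [-1.15694380e-03  9.82862799e-01  1.84334924e-01 -1.20475692e-04] [ 0.45298079 -0.54635084  0.09257765]
top cam at [0.3240123  0.14578761 1.28711648] 465.0894047423353
splitter [([291.0, 157.0, 86.0, 68.0], 0.8), ([320.0, 164.0, 32.0, 36.0], 0.75)]
dial [([314.0, 166.0, 35.0, 32.0], 0.64)]
dial_center [([294.0, 155.0, 83.0, 68.0], 0.64), ([318.0, 228.0, 22.0, 22.0], 0.26)]
post [([317.0, 166.0, 35.0, 33.0], 0.75)]
lock_peg [([349.0, 182.0, 25.0, 24.0], 0.42)]
lock [([350.0, 185.0, 26.0, 19.0], 0.68)]
setter [([157.0, 272.0, 15.0, 5.0], 0.67), ([316.0, 226.0, 24.0, 23.0], 0.58)]
rivet_jar [([309.0, 126.0, 20.0, 27.0], 0.54)]
wax_tin [([314.0, 226.0, 26.0, 25.0], 0.84), ([308.0, 128.0, 22.0, 22.0], 0.4)]
spool [([342.0, 128.0, 16.0, 19.0], 0.57)]
awl [([266.0, 192.0, 7.0, 45.0], 0.79), ([289.0, 154.0, 89.0, 71.0], 0.72)]
mallet [([145.0, 151.0, 41.0, 85.0], 0.67), ([315.0, 225.0, 22.0, 26.0], 0.21)]
glue_brush [([380.0, 138.0, 23.0, 55.0], 0.77)]
side cam at [0.33824585 0.80158501 0.85659233] 452.5481079378038
splitter [([246.0, 136.0, 76.0, 87.0], 0.92)]
dial [([268.0, 150.0, 35.0, 21.0], 0.92)]
dial_center [([251.0, 138.0, 69.0, 83.0], 0.89)]
post [([251.0, 135.0, 70.0, 85.0], 0.73), ([266.0, 152.0, 40.0, 20.0], 0.68)]
lock_peg [([264.0, 231.0, 54.0, 23.0], 0.22)]
lock [([291.0, 136.0, 34.0, 20.0], 0.54)]
setter [([315.0, 344.0, 14.0, 32.0], 0.59)]
rivet_jar [([220.0, 166.0, 23.0, 27.0], 0.59), ([155.0, 303.0, 103.0, 80.0], 0.23)]
wax_tin [([326.0, 191.0, 21.0, 27.0], 0.81), ([154.0, 304.0, 106.0, 79.0], 0.39)]
spool [([238.0, 148.0, 16.0, 22.0], 0.74), ([259.0, 136.0, 57.0, 16.0], 0.73)]
awl [([261.0, 229.0, 57.0, 24.0], 0.7), ([248.0, 137.0, 74.0, 85.0], 0.66)]
mallet [([155.0, 303.0, 106.0, 81.0], 0.65)]
glue_brush []
```

View pics/top1.png

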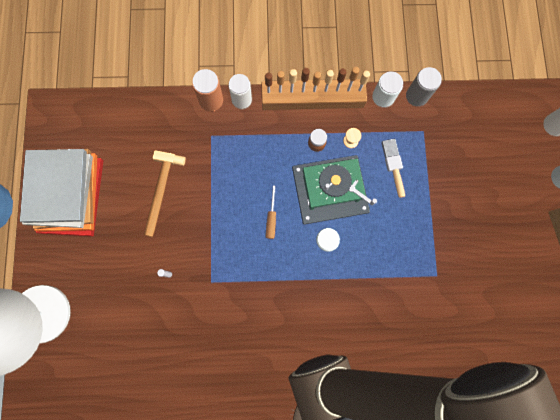

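View pics/side1.png

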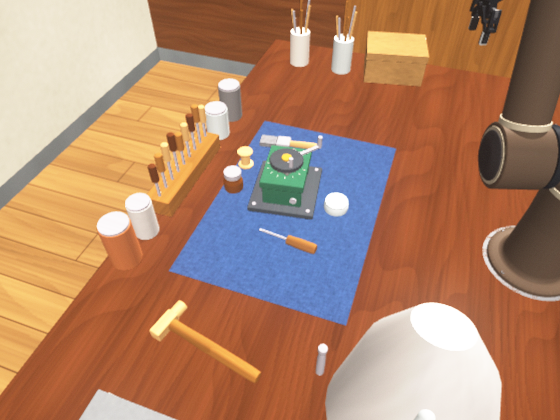

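The top view shows the splitter at about (333,190), with the dial boss at (336,181), the post hint at (328,185) and the peg at (374,201). The tin is in front at (328,240). The side view agrees. I'll work out rough positions and the wrist camera geometry next.

Run:
```python
from h import *
a=cv2.imread('pics/top1.png')[145:235,285:385]; b=cv2.imread('pics/side1.png')[125:215,240:340]
cv2.imwrite('pics/c1.png',np.hstack([cv2.resize(x,None,fx=4,fy=4,interpolation=cv2.INTER_CUBIC) for x in(a,b)]))
c=look('top'); s=look('side')
print('dial',onz(c,336,180.5,.123),onz(s,287.5,158,.123)); print('peg',onz(c,374,201,.132),onz(s,320,138,.132))
print('post',onz(c,328,185,.143)); print('tin',onz(c,328.5,239.5,.028))
for n,p in dict(fr=(365,209),fl=(307,217),bl=(298,169)).items(): print(n,onz(c,*p,.02))
print(np.round(look('wrist')['T_tool_cam'],3), arm.state()['position'])
```

```text
dial [ 0.61402733 -0.02799912  0.123     ] [ 0.61286645 -0.02388043  0.123     ]
peg [ 0.55583003 -0.1206641   0.132     ] [ 0.55588566 -0.11716504  0.132     ]
post [ 0.59780048 -0.0041163   0.143     ]
tin [ 0.47282211 -0.01319474  0.028     ]
fr [ 0.5562491  -0.11989068  0.02      ]
fl [0.53773581 0.04229649 0.02      ]
bl [0.6756474  0.06229845 0.02      ]
[[ 0.002 -0.946 -0.325  0.084]
 [ 1.     0.002  0.     0.   ]
 [ 0.    -0.325  0.946 -0.162]
 [ 0.     0.     0.     1.   ]] [ 0.22646528 -0.5824964   0.21363843]
```

View pics/c1.png

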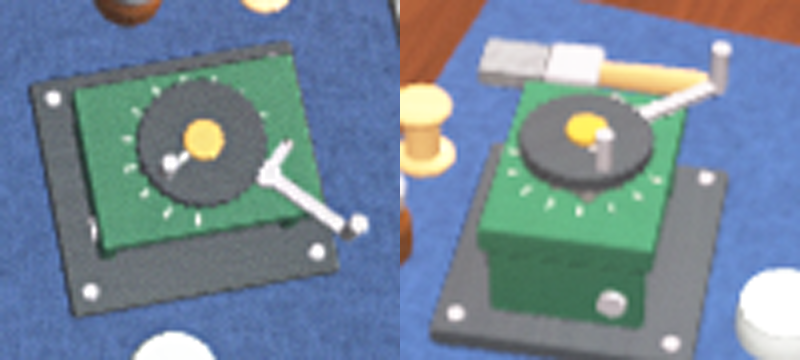

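The crop shows the post left-front of the boss (top crop (170,162)) and the peg at the lower right end of the lever (358,222). That gives splitter yaw of about +6°, dial about (0.614,-0.026) and peg about (0.556,-0.119). I'll move over it with the gripper shut and look from near.

```bash
python3 -m crank '[[0.0264,-0.0198,-0.0048,0,0,0,0],[0.0264,-0.0198,-0.0048,0,0,0,0],[0.0264,-0.0198,-0.0048,0,0,0,0],[0.0264,-0.0198,-0.0048,0,0,0,0],[0.0264,-0.0198,-0.0048,0,0,0,0],[0.0264,-0.0198,-0.0048,0,0,0,0],[0.0264,-0.0198,-0.0048,0,0,0,0],[0.0264,-0.0198,-0.0048,0,0,0,0],[0.0264,-0.0198,-0.0048,0,0,0,0],[0.0264,-0.0198,-0.0048,0,0,0,0],[0.0264,-0.0198,-0.0048,0,0,0,0],[0.0264,-0.0198,-0.0048,0,0,0,0],[0.0264,-0.0198,-0.0048,0,0,0,0],[0.0264,-0.0198,-0.0048,0,0,0,0],[0.0264,-0.0198,-0.0048,0,0,0,0],[0.0264,-0.0198,-0.0048,0,0,0,0],[0.0264,-0.0198,-0.0048,0,0,0,0],[0.0264,-0.0198,-0.0048,0,0,0,0],[0.0264,-0.0198,-0.0048,0,0,0,0],[0,0,0,0,0,0,0]]' 40
python3 - <<'E'
from h import *
s=arm.state(); print(s['clock'],s['position'],s['eef_rot'],s['qpos'],s['opening'],s['contact_force'])
c=look('wrist','w1.png')
for t,z in[('dial',.117),('post',.13),('lock_peg',.12),('lock',.104)]:
    print(t,[(np.round(r['rect']).tolist(),round(r['score'],2)) for r in recognise(t,'wrist')[:2]])
for n,X in dict(dial=(.6135,-.026,.117),peg=(.556,-.119,.132),post=(.597,-.003,.143)).items(): print(n,proj(c,X))
E
```

```text
clock: 3.22
position: [0.5607, -0.0454, 0.3062]
eef_rot: [-0.001, 0.982, 0.187, 0.002]
contact_force: [0.6, -1.3, -0.5]
opening: -0.001
grasp_force: 0.0
3.2167 [ 0.56074577 -0.04536475  0.30622013] [-9.66703012e-04  9.82410860e-01  1.86713810e-01  2.43320243e-03] [-0.16020111  0.11257214  1.68122884  0.00356859  1.34387775  1.03416574] -0.0006536873322780543 [ 0.64320967 -1.34912937 -0.47514012]
dial []
post [([241.0, 84.0, 79.0, 87.0], 0.75), ([353.0, 3.0, 46.0, 48.0], 0.69)]
lock_peg [([304.0, 138.0, 39.0, 77.0], 0.65)]
lock [([301.0, 141.0, 44.0, 74.0], 0.63)]
dial (np.float64(276.6020879310651), np.float64(131.69421714339597))
peg (np.float64(334.70429693986483), np.float64(213.18401969820698))
post (np.float64(249.41233509460545), np.float64(140.74569995119464))
```

View pics/w1.png

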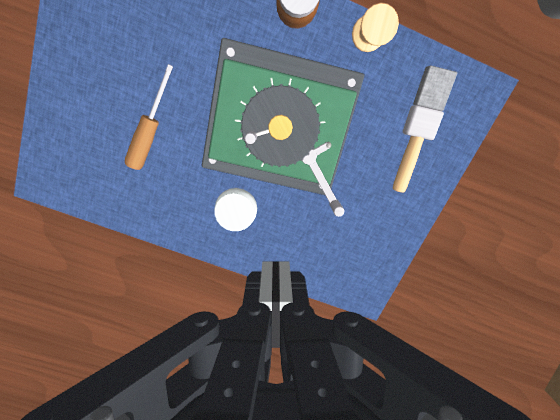

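The near view shows the boss at (281,127), post top (250,139), peg top (339,211), lever hinge (310,158) and the shut fingertips at (275,265), pointing at the camera's lower side.

Run:
```python
from h import *
s=arm.state(); c=look('wrist')
d=onz(c,281,127,.123);p=onz(c,250,138.5,.143);k=onz(c,339,211,.132)
print('boss',d,'post',p,'peg',k); v=p-d; print(np.hypot(*v[:2])*1e3,np.degrees(np.arctan2(v[1],v[0])), np.linalg.norm((k-d)[:2]))
# base corner screws for yaw
a=[onz(c,*q,.022) for q in((230,52),(351,83),(212,160))]
for u,w in((0,1),(0,2)):
    e=a[w]-a[u]; print(np.linalg.norm(e),np.degrees(np.arctan2(e[1],e[0])))
# tip rectangle in image at tip plane
tip=s['position'][2]-.019
for q in((262,263),(290,263)): print('tip',onz(c,*q,tip)-np.array(s['position']))
b=cv2.imread('pics/w1.png')[100:220,210:350]; cv2.imwrite('pics/c2.png',cv2.resize(b,None,fx=5,fy=5,interpolation=cv2.INTER_CUBIC))
```

```text
boss [ 0.61542601 -0.03490388  0.123     ] post [ 0.59501832 -0.00931953  0.143     ] peg [ 0.55517082 -0.12814828  0.132     ]
32.72664069015562 128.57807362968674 0.11101894562436383
0.1598193744348329 -81.84772821526857
0.14013425110324904 -171.7720355754855
tip [-0.01449614  0.00320312 -0.019     ]
tip [-0.00800542 -0.01345759 -0.019     ]
```

View pics/c2.png

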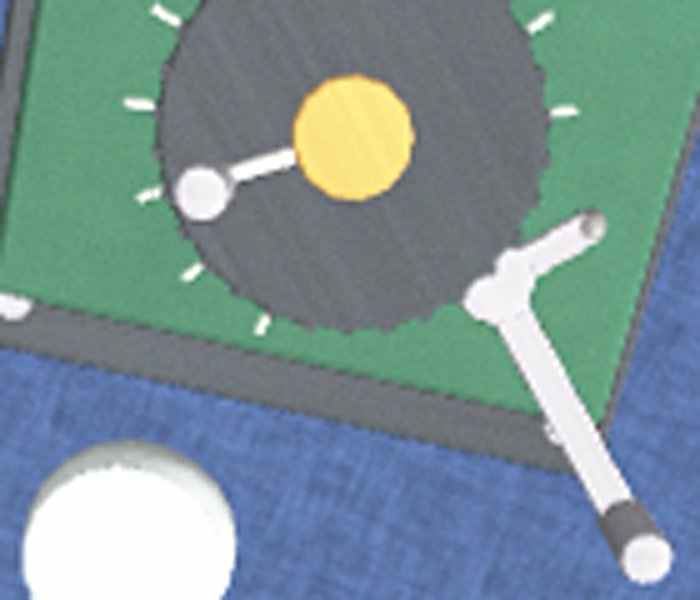

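The crop shows the post at the third tick (stop 2), with ticks at (265,323), (192,272) and (148,196). The target is therefore stop 6. I'll re-measure with a settled picture, since the arm may still have been moving in w1.

Run:
```python
from h import *
def bl(m,near,lim=25):
    n,l,st,ce=cv2.connectedComponentsWithStats(m.astype(np.uint8)); i=min(range(1,n),key=lambda i:np.hypot(*(ce[i]-near))+(1e3 if st[i][4]<12 else 0)); return ce[i],st[i]
for n,nr in(('wrist',(281,127)),('top',(336,180)),('side',(287,158))):
    s=arm.state(); c=look(n); h=cv2.cvtColor(c['pixels'],cv2.COLOR_BGR2HSV)
    ce,st=bl((h[...,0]>18)&(h[...,0]<32)&(h[...,1]>140)&(h[...,2]>150),np.array(nr)); print(n,ce,st,onz(c,*ce,.122), s['position'] if n=='wrist' else '')
    if n=='wrist':
        cv2.imwrite('pics/w2.png',c['pixels'])
        for q in((250,138.5),(339,211)):
            m=(h[...,1]<40)&(h[...,2]>200); e,st=bl(m,np.array(q)); print(e,st)
```

```text
wrist [267. 129.] [267 129   1   1   1] [ 0.60813142 -0.02209957  0.122     ] [ 0.5568459  -0.05122019  0.30450171]
[245.13953488 131.6744186 ] [240 127  11  11  86]
[335.91780822 205.57534247] [332 201   9  10  73]
top [338. 180.] [338 180   1   1   1] [ 0.61548319 -0.03339578  0.122     ] 
side [285.38636364 156.90909091] [282 154   9   7  44] [ 0.61960557 -0.02724095  0.122     ]
```

Run:
```python
from h import *
s=arm.state(); c=look('wrist'); I=c['pixels'].astype(int)
m=((I[...,2]-I[...,0]>90)&(I[...,1]>150)); m[:100]=0;m[145:]=0;m[:,:255]=0;m[:,300:]=0
v,u=np.nonzero(m); b=((u.min()+u.max())/2,(v.min()+v.max())/2); print('boss px',b,len(u),u.max()-u.min())
h=cv2.cvtColor(c['pixels'],cv2.COLOR_BGR2HSV)
d=onz(c,*b,.123);p=onz(c,245.1,131.7,.143);k=onz(c,335.9,205.6,.132)
v=p-d;print(s['position'],'boss',d,'post',p,'peg',k,np.hypot(*v[:2]),np.degrees(np.arctan2(v[1],v[0])),k-d)
a=[onz(c,q[0]-4.5,q[1]-6.5,.022) for q in((230,52),(351,83),(212,160))]
for w in(1,2):
    e=a[w]-a[0]; print(np.degrees(np.arctan2(e[1],e[0])))
T=c['R'];print(T)
```

```text
boss px (np.float64(275.5), np.float64(121.0)) 471 23
[ 0.55715178 -0.05118157  0.30474384] boss [ 0.61940668 -0.02743877  0.123     ] post [ 0.59988471 -0.00262759  0.143     ] peg [ 0.55998419 -0.1224113   0.132     ] 0.031570587346346685 128.19644852071673 [-0.05942249 -0.09497253  0.009     ]
-81.82296965414729
-172.11366776005386
[[ 3.62330316e-01 -9.32049748e-01 -9.57309883e-05]
 [-8.81243313e-01 -3.42612978e-01  3.25617214e-01]
 [-3.03524241e-01 -1.17896626e-01 -9.45501677e-01]]
```

```bash
python3 -m crank '[[0,0,0.006,0,0,-7.113,0],[0,0,0.006,0,0,-7.113,0],[0,0,0.006,0,0,-7.113,0],[0,0,0.006,0,0,-7.113,0],[0,0,0.006,0,0,-7.113,0],[0,0,0.006,0,0,-7.113,0],[0,0,0.006,0,0,-7.113,0],[0,0,0.006,0,0,-7.113,0],[0,0,0.006,0,0,-7.113,0],[0,0,0.006,0,0,-7.113,0],[0,0,0.006,0,0,-7.113,0],[0,0,0.006,0,0,-7.113,0],[0,0,0.006,0,0,-7.113,0],[0,0,0.006,0,0,-7.113,0],[0,0,0.006,0,0,-7.113,0],[0,0,0,0,0,0,0],[0,0,0,0,0,0,0]]'
cat > t.py <<'E'
import sys; from h import *
from scipy.spatial.transform import Rotation as Ro
# usage: t.py X Y Z ang(of tool x, deg): needed shift in present tool axes and turn
s=arm.state(); w,x,y,z=s['eef_rot']; R=Ro.from_quat([x,y,z,w]).as_matrix()
X=np.array([float(a) for a in sys.argv[1:4]])
print('t',s['clock'],'pos',np.round(s['position'],4),'xang',round(np.degrees(np.arctan2(R[1,0],R[0,0])),1),'tilt',np.round(R[2],3),'F',np.round(s['contact_force'],1))
print('shift mm',np.round(R.T@(X-s['position'])*1e3,1))
E
python3 t.py .5755 -.0215 .145
```

```text
clock: 5.13
position: [0.5572, -0.0505, 0.2146]
eef_rot: [-0.0, 0.441, 0.898, -0.0]
contact_force: [0.7, 0.4, -0.0]
opening: -0.002
grasp_force: 0.0
t 5.1333 pos [ 0.5572 -0.0505  0.2146] xang 127.7 tilt [ 0.001 -0.001 -1.   ] F [ 0.7  0.4 -0. ]
shift mm [11.7 32.2 69.6]
```

```bash
python3 -m crank '[[0.004,0.0107,0,0,0,0,0],[0.004,0.0107,0,0,0,0,0],[0.004,0.0107,0,0,0,0,0],[0,0,0.014,0,0,0,0],[0,0,0.014,0,0,0,0],[0,0,0.014,0,0,0,0],[0,0,0.014,0,0,0,0],[0,0,0.0136,0,0,0,0],[0,0,0,0,0,0,0],[0,0,0,0,0,0,0]]'
python3 - <<'E'
from h import *
c=look('wrist','w3.png')
for n,X in dict(post=(.599,-.003,.143),dial=(.618,-.027,.123)).items(): print(n,proj(c,X))
E
python3 t.py .599 -.003 .145
```

```text
clock: 5.97
position: [0.5755, -0.0199, 0.1447]
eef_rot: [-0.001, 0.439, 0.899, -0.0]
contact_force: [-0.3, -0.6, 1.0]
opening: -0.0
grasp_force: 0.0
post (np.float64(325.1731247739259), np.float64(259.5337520873083))
dial (np.float64(318.6427285478448), np.float64(286.8610332215951))
t 6.0167 pos [ 0.5763 -0.0202  0.1457] xang 128.0 tilt [-0.     0.001 -1.   ] F [-1.4 -0.  -0. ]
shift mm [-0.4 28.5  0.8]
```

View pics/w3.png

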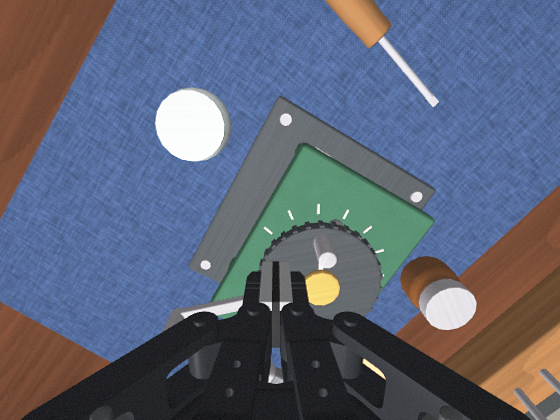

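Run:
```python
from h import *
c=look('wrist'); T=np.array(c['T_tool_cam']); print(c['fx'],c['cx'],c['cy'])
for q in((262,262),(290,262),(292,303),(245,285),(305,285)):
    d=T[:3,:3]@np.array([(q[0]-c['cx'])/c['fx'],(q[1]-c['cy'])/c['fy'],1])
    print(q,[np.round((T[:3,3]+d*(z-T[2,3])/d[2])*1e3,1) for z in(.019,0)])
b=c['pixels'][220:320,230:350]; cv2.imwrite('pics/c3.png',cv2.resize(b,None,fx=6,fy=6,interpolation=cv2.INTER_CUBIC))
```

```text
316.561121938492 275.33329086548974 212.29795017181962
(262, 262) [array([-12. ,  -8.2,  19. ]), array([-1.9, -7.3,  0. ])]
(290, 262) [array([-11.9,   9.7,  19. ]), array([-1.9,  8.7,  0. ])]
(292, 303) [array([-42.6,  11.5,  19. ]), array([-29.3,  10.3,   0. ])]
(245, 285) [array([-28.8, -19.5,  19. ]), array([-17. , -17.4,   0. ])]
(305, 285) [array([-28.7,  19.8,  19. ]), array([-16.9,  17.7,   0. ])]
```

View pics/c3.png

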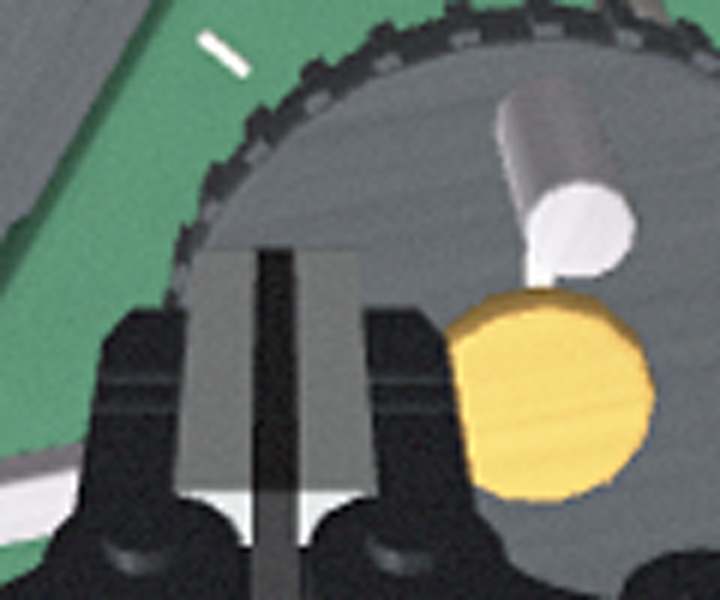

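The crop shows the post's top at about (327,258) and the pad tips' front edge at row 262, which doesn't quite fit the expected tip geometry. I'll check the tip in the fixed cameras with the expected pad box drawn on.

Run:
```python
from h import *
from scipy.spatial.transform import Rotation as Ro
s=arm.state(); w,x,y,z=s['eef_rot']; R=Ro.from_quat([x,y,z,w]).as_matrix(); P=np.array(s['position'])
out=[]
for n in('side','top'):
    c=look(n); u,v=map(int,proj(c,P)); f=6; W,H=66,90
    b=cv2.resize(c['pixels'][v-H//2:v+H//2,u-W//2:u+W//2],None,fx=f,fy=f,interpolation=cv2.INTER_CUBIC)
    for X,col in [((a,b_,.019),(0,0,255)) for a in(-.011,.011) for b_ in(-.009,.009)]+[((0,0,0),(0,255,255))]:
        q=proj(c,P+R@np.array(X)); cv2.circle(b,(int((q[0]-u+W//2+.5)*f),int((q[1]-v+H//2+.5)*f)),3,col,-1)
    q=proj(c,(.599,-.003,.143)); cv2.circle(b,(int((q[0]-u+W//2+.5)*f),int((q[1]-v+H//2+.5)*f)),3,(255,0,255),-1)
    out.append(b)
cv2.imwrite('pics/c4.png',np.hstack(out))
```

```text
(no output)
```

View pics/c4.png

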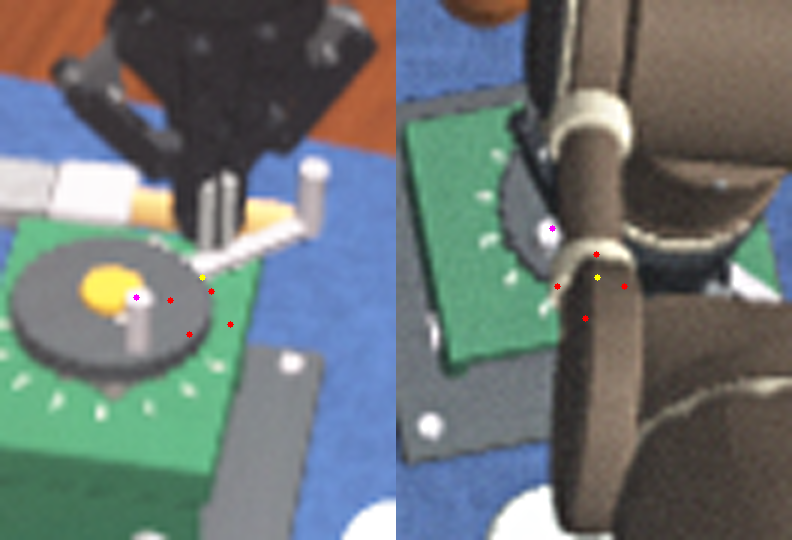

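Run:
```python
from h import *
from scipy.spatial.transform import Rotation as Ro
s=arm.state(); w,x,y,z=s['eef_rot']; R=Ro.from_quat([x,y,z,w]).as_matrix(); P=np.array(s['position'])
c=look('side'); u,v=map(int,proj(c,P)); q=(u-33+219/6-.5,v-45+246/6-.5)
o2,d2=line(c,*q); k=look('wrist'); o1,d1=line(k,276,262)
A=np.stack([d1,-d2],1); t=np.linalg.lstsq(A,o2-o1,rcond=None)[0]; a=o1+t[0]*d1;b=o2+t[1]*d2
print('world',a,b,'gap',np.linalg.norm(a-b),'tool',R.T@((a+b)/2-P)*1e3, s['opening'],s['position'])
for Z in(.019,0,-.01,-.02,-.03): 
    X=R.T@(onz(c,*q,P[2]-Z)-P); print(Z,X*1e3)
```

```text
world [ 0.56966531 -0.01096441  0.17293958] [ 0.56747988 -0.01097856  0.17222435] gap 0.002299524856086824 tool [ 12.72898852  -0.43045857 -25.92063916] 0.00026097459825548484 [ 0.57680577 -0.02075096  0.1466847 ]
0.019 [-37.40186084 -22.13477814  19.02475175]
0 [-1.57322075e+01 -1.32457426e+01  3.03074824e-03]
-0.01 [ -4.32712678  -8.56730288 -10.00840136]
-0.02 [  7.07795393  -3.88886314 -20.01983346]
-0.03 [ 18.48303464   0.78957661 -30.03126556]
```

The two views triangulate the visible tip about 26 mm above the TCP, against the stated 19 mm ahead of it. A gentle sideways probe will show which is right.

```bash
python3 -m crank '[[0,0.004,0,0,0,0,0],[0,0.004,0,0,0,0,0],[0,0.004,0,0,0,0,0],[0,0.003,0,0,0,0,0],[0,0,0,0,0,0,0],[0,0,0,0,0,0,0]]'; python3 -m crank '[[0,0.002,0,0,0,0,0],[0,0,0,0,0,0,0],[0,0,0,0,0,0,0]]'; python3 t.py .599 -.003 .145; python3 -m crank '[[0,0.002,0,0,0,0,0],[0,0,0,0,0,0,0],[0,0,0,0,0,0,0]]';python3 t.py .599 -.003 .145
```

```text
clock: 6.77
position: [0.5876, -0.0115, 0.1452]
eef_rot: [-0.0, 0.439, 0.899, -0.0]
contact_force: [-0.7, 0.6, -0.6]
opening: 0.001
grasp_force: 0.0
clock: 7.02
position: [0.5889, -0.0105, 0.1452]
eef_rot: [-0.0, 0.439, 0.899, -0.0]
contact_force: [-0.7, 0.5, 0.2]
opening: -0.001
grasp_force: 0.0
t 7.0167 pos [ 0.5889 -0.0105  0.1452] xang 127.9 tilt [ 0. -0. -1.] F [-0.7  0.5  0.2]
shift mm [-0.3 12.6  0.2]
clock: 7.27
position: [0.5906, -0.0093, 0.1453]
eef_rot: [0.0, 0.439, 0.899, 0.0]
contact_force: [0.3, -0.3, -0.2]
opening: 0.002
grasp_force: 0.0
t 7.2667 pos [ 0.5906 -0.0093  0.1453] xang 127.9 tilt [-0.  0. -1.] F [ 0.3 -0.3 -0.2]
shift mm [-0.2 10.4  0.3]
```

No contact, although the post would already overlap a finger at the stated extent, so the pictures are right and the tip is higher. I'll back off and descend guarded.

```bash
python3 -m crank '[[0,-0.007,0,0,0,0,0],[0,-0.007,0,0,0,0,0],[0,0,0.003,0,0,0,0],[0,0,0.003,0,0,0,0],[0,0,0.002,0,0,0,0],[0,0,0,0,0,0,0]]'; for i in 1 2 3; do python3 -m crank '[[0,0,0.001,0,0,0,0],[0,0,0.001,0,0,0,0],[0,0,0,0,0,0,0]]'|grep -E "posi|force"; done
python3 - <<'E'
from h import *
look('wrist','w4.png')
E
```

```text
clock: 7.77
position: [0.5789, -0.0179, 0.1365]
eef_rot: [-0.001, 0.439, 0.899, -0.0]
contact_force: [-0.3, -0.2, 0.1]
opening: -0.0
grasp_force: 0.0
position: [0.5795, -0.0178, 0.135]
contact_force: [-0.1, 0.7, 0.1]
grasp_force: 0.0
position: [0.5794, -0.0178, 0.133]
contact_force: [-0.1, 0.4, -0.9]
grasp_force: 0.0
position: [0.5794, -0.0178, 0.131]
contact_force: [-0.6, -0.7, 0.1]
grasp_force: 0.0
```

```bash
python3 -m crank '[[0,0,0.005,0,0,0,0],[0,0,0.005,0,0,0,0],[0,0,0.005,0,0,0,0],[0,0,0.003,0,0,0,0],[0,0,0.003,0,0,0,0],[0,0,0,0,0,0,0]]'|grep -E "posi|force"; for i in 1 2; do python3 -m crank '[[0,0,0.002,0,0,0,0],[0,0,0.002,0,0,0,0],[0,0,0,0,0,0,0]]'|grep -E "posi|contact"; done
python3 - <<'E'
from h import *
look('wrist','w5.png')
E
python3 t.py .599 -.003 .102
```

```text
position: [0.5787, -0.0178, 0.1091]
contact_force: [0.1, -0.0, -0.5]
grasp_force: 0.0
position: [0.5793, -0.0179, 0.1059]
contact_force: [-0.8, 0.1, -0.1]
position: [0.5792, -0.0178, 0.1019]
contact_force: [1.3, -0.7, -0.1]
t 9.6167 pos [ 0.5793 -0.0179  0.102 ] xang 127.9 tilt [ 0. -0. -1.] F [-0.6  0.1  0.1]
shift mm [-0.4 24.7  0. ]
```

View pics/w5.png

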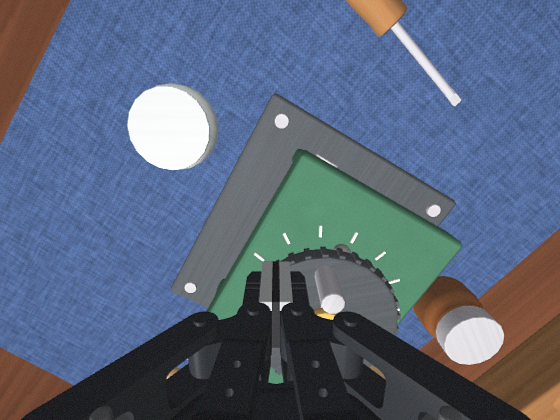

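Tips are now beside the post, which runs from its foot at (318,270) to its top at (334,303), with the finger's right edge at about 292. Probing towards it.

```bash
python3 -m crank '[[0,0.003,0,0,0,0,0],[0,0.003,0,0,0,0,0],[0,0,0,0,0,0,0]]'|grep -E "posi|contact"; for i in 1 2 3 ; do python3 -m crank '[[0,0.0015,0,0,0,0,0],[0,0,0,0,0,0,0]]'|grep -E "posi|contact"; done; python3 t.py .599 -.003 .102
```

```text
position: [0.5844, -0.0141, 0.1023]
contact_force: [-0.0, -0.6, -0.2]
position: [0.5846, -0.0139, 0.1023]
contact_force: [-3.4, -2.9, 2.5]
position: [0.5847, -0.0137, 0.1022]
contact_force: [-6.2, -5.9, 4.1]
position: [0.5848, -0.0136, 0.1022]
contact_force: [-8.4, -7.5, 6.0]
t 10.3667 pos [ 0.5848 -0.0136  0.1022] xang 128.0 tilt [ 0.001 -0.008 -1.   ] F [-8.4 -7.5  6. ]
shift mm [-0.4 17.7  0.1]
```

Run:
```python
from h import *
from scipy.spatial.transform import Rotation as Ro
s=arm.state(); w,x,y,z=s['eef_rot']; R=Ro.from_quat([x,y,z,w]).as_matrix()
F=np.array(s['contact_force']);M=np.array(s['torque']); print(F,M,s['qd'])
p=np.cross(F,M)/(F@F)*1e3; f=F/np.linalg.norm(F); f=R.T@f; p=R.T@p
print('tool F',R.T@F,'line pt (if about TCP) mm',p,'dir',f)
for k in(-40,-20,0,20,40,60,80): print(k,np.round(p+k*f,1))
c=look('wrist','w6.png')
a=cv2.imread('pics/w5.png')[225:325,225:365]; b=c['pixels'][225:325,225:365]
cv2.imwrite('pics/c6.png',np.hstack([cv2.resize(i,None,fx=2.85,fy=5,interpolation=cv2.INTER_CUBIC)if 0 else cv2.resize(i,(399,285),interpolation=cv2.INTER_CUBIC) for i in(a,b)]))
```

```text
[-8.40920224 -7.51965541  5.97084481] [-1.05754828  1.26244205 -0.00245753] [-0.00200701 -0.00179188  0.00322389  0.00626434 -0.00380466 -0.00340145]
tool F [ -0.73787792 -11.3029205   -5.88306145] line pt (if about TCP) mm [ -2.38613103 -59.41329839 114.44797367] dir [-0.05781086 -0.88555516 -0.46092295]
-40 [-1.000e-01 -2.400e+01  1.329e+02]
-20 [ -1.2 -41.7 123.7]
0 [ -2.4 -59.4 114.4]
20 [ -3.5 -77.1 105.2]
40 [ -4.7 -94.8  96. ]
60 [  -5.9 -112.5   86.8]
80 [  -7.  -130.3   77.6]
```

View pics/c6.png

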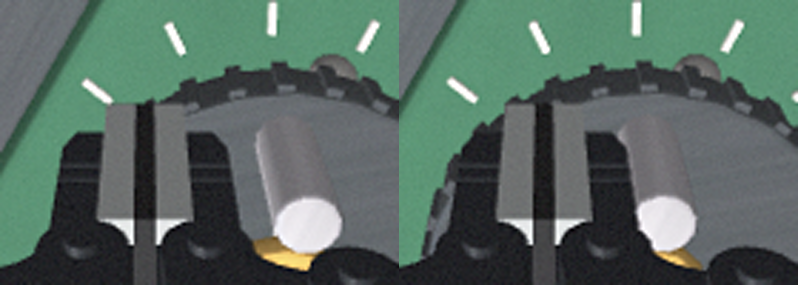

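Both halves show the finger's sloped black back now touching the post's upper part; the moment also puts the contact on the post. I'll wait briefly and press slightly more to see whether it yields.

```bash
python3 -m crank '[[0,0,0,0,0,0,0],[0,0,0,0,0,0,0],[0,0,0,0,0,0,0]]'|grep -E "clock|posi|contact|op|grasp"; python3 -m crank '[[0,0.001,0,0,0,0,0],[0,0,0,0,0,0,0]]'|grep -E "posi|contact|op|grasp"
python3 - <<'E'
from h import *
for f in('w5.png','w6.png'):
    h=cv2.cvtColor(cv2.imread('pics/'+f),cv2.COLOR_BGR2HSV); m=((h[...,1]<40)&(h[...,2]>200)).astype(np.uint8)
    n,l,st,ce=cv2.connectedComponentsWithStats(m); print(f,[(np.round(ce[i],1),st[i][2:]) for i in range(1,n) if st[i][4]>40])
print(arm.state()['qpos'])
E
```

```text
clock: 10.67
position: [0.5848, -0.0136, 0.1022]
contact_force: [-8.0, -6.3, 5.9]
opening: 0.001
grasp_force: 5.5
position: [0.5849, -0.0135, 0.1022]
contact_force: [-10.1, -7.8, 6.8]
opening: -0.002
grasp_force: 6.7
w5.png [(array([425.7,  64.8]), array([ 70,  83, 817], dtype=int32)), (array([168. , 127.6]), array([  81,   84, 5328], dtype=int32)), (array([281.1, 120.8]), array([ 14,  14, 148], dtype=int32)), (array([433.6, 210.5]), array([ 13,  12, 112], dtype=int32)), (array([189.8, 287.5]), array([11, 10, 88], dtype=int32)), (array([332.5, 303.8]), array([ 24,  19, 342], dtype=int32)), (array([473.7, 340.6]), array([  60,   47, 2126], dtype=int32))]
w6.png [(array([417. ,  64.9]), array([ 71,  83, 819], dtype=int32)), (array([159.6, 127.4]), array([  81,   84, 5268], dtype=int32)), (array([272.4, 120.7]), array([ 14,  14, 147], dtype=int32)), (array([425.7, 211. ]), array([ 13,  12, 116], dtype=int32)), (array([182.7, 286.9]), array([11, 10, 85], dtype=int32)), (array([318.4, 302.6]), array([ 20,  19, 288], dtype=int32)), (array([465.6, 341.7]), array([  60,   47, 2150], dtype=int32))]
[-0.09450555  0.36565573  1.80475654 -0.00627628  0.97941477 -0.75442259]
```

It stays rigid at 13 N and there is an upward component, so pushing with the sloped back is bad. I'll back off, rise, and turn 90° so that the flat vertical side of the fingers does the pushing.

```bash
python3 -m crank '[[0,-0.006,0,0,0,0,0],[0,-0.007,0,0,0,0,0],[0,0,-0.011,0,0,0,0],[0,0,-0.011,0,0,7.0,0],[0,0,0,0,0,7,0],[0,0,0,0,0,7,0],[0,0,0,0,0,7,0],[0,0,0,0,0,7,0],[0,0,0,0,0,7,0],[0,0,0,0,0,7,0],[0,0,0,0,0,7,0],[0,0,0,0,0,7,0],[0,0,0,0,0,7,0],[0,0,0,0,0,7,0],[0,0,0,0,0,7,0],[0,0,0,0,0,6,0],[0,0,0,0,0,0,0],[0,0,0,0,0,0,0]]'|grep -E "posi|contact"
python3 t.py .5775 -.020 .102
python3 - <<'E'
from h import *
c=look('wrist','w7.png')
h=cv2.cvtColor(c['pixels'],cv2.COLOR_BGR2HSV); m=((h[...,1]<40)&(h[...,2]>200)).astype(np.uint8)
n,l,st,ce=cv2.connectedComponentsWithStats(m); print([(np.round(ce[i],1),st[i][2:]) for i in range(1,n) if st[i][4]>40])
for n,X in dict(post=(.599,-.003,.143),dial=(.618,-.027,.123),peg=(.56,-.122,.132)).items(): print(n,np.round(proj(c,X),1))
for i in range(1,len(ce)):
    if st[i][4]>40: print(onz(c,*ce[i],.143)[:2])
E
```

```text
position: [0.5791, -0.0184, 0.1251]
contact_force: [-0.9, -0.3, -0.9]
t 12.3333 pos [ 0.5791 -0.0184  0.1251] xang 38.1 tilt [ 0.002  0.001 -1.   ] F [-0.9 -0.3 -0.9]
shift mm [-2.3  0.2 23.1]
[(array([425.9,   7.9]), array([ 62,  21, 901], dtype=int32)), (array([137.2,  68.1]), array([ 61,  80, 666], dtype=int32)), (array([270.9,  42.9]), array([ 13,  15, 155], dtype=int32)), (array([440.7, 150.3]), array([ 12,  12, 111], dtype=int32)), (array([297.5, 212.8]), array([ 25,   6, 132], dtype=int32)), (array([518.9, 236.7]), array([  58,   50, 1538], dtype=int32)), (array([275.3, 229.1]), array([ 21,  19, 304], dtype=int32)), (array([369., 285.]), array([ 47,  70, 875], dtype=int32)), (array([205.6, 283.4]), array([  67,   55, 2868], dtype=int32))]
post [275.  230.4]
dial [330.8 216.5]
peg [385.4 377.4]
[0.70985159 0.00868183]
[0.620739   0.08688775]
[0.662454   0.04903082]
[ 0.67563488 -0.0375737 ]
[ 0.61281676 -0.00585342]
[ 0.67076883 -0.09963265]
[ 0.59961482 -0.00266731]
[ 0.60513631 -0.06045763]
[0.55333152 0.00703959]
```

```bash
python3 -m crank '[[-0.001,0,0.006,0,0,0,0],[-0.001,0,0.006,0,0,0,0],[0,0,0.006,0,0,0,0],[0,0,0.005,0,0,0,0],[0,0,0,0,0,0,0]]'|grep -E "posi|contact"; python3 -m crank '[[0.003,0,0,0,0,0,0],[0.003,0,0,0,0,0,0],[0.002,0,0,0,0,0,0],[0,0,0,0,0,0,0]]'|grep -E "posi|contact"; for i in 1 2 3 4; do python3 -m crank '[[0.001,0,0,0,0,0,0],[0,0,0,0,0,0,0]]'|grep -E "posi|contact"; done; python3 t.py .599 -.003 .102
```

```text
position: [0.5761, -0.02, 0.0999]
contact_force: [0.4, 0.9, -0.1]
position: [0.5838, -0.0148, 0.1015]
contact_force: [0.5, -1.1, -0.0]
position: [0.584, -0.0143, 0.1014]
contact_force: [-0.5, -0.7, 0.3]
position: [0.5847, -0.0138, 0.1013]
contact_force: [-0.5, -0.3, 0.1]
position: [0.5856, -0.0132, 0.1013]
contact_force: [0.0, 0.6, 0.7]
position: [0.5864, -0.0126, 0.1013]
contact_force: [-0.6, -0.2, -0.0]
t 13.8 pos [ 0.5864 -0.0126  0.1013] xang 37.9 tilt [ 0.  0. -1.] F [-0.6 -0.2 -0. ]
shift mm [15.9  0.2 -0.7]
```

```bash
for i in 1 2 3 4 5 6; do python3 -m crank '[[0.001,0,0,0,0,0,0],[0,0,0,0,0,0,0]]'|grep -E "posi|contact"; done; python3 t.py .599 -.003 .102
```

```text
position: [0.5865, -0.0123, 0.1011]
contact_force: [-1.5, -0.6, 0.9]
position: [0.5867, -0.0121, 0.101]
contact_force: [-3.6, -2.7, 2.1]
position: [0.5871, -0.0115, 0.1009]
contact_force: [-4.0, -3.3, 1.7]
position: [0.5878, -0.0109, 0.1008]
contact_force: [-3.4, -2.6, 2.1]
position: [0.5888, -0.0099, 0.1008]
contact_force: [-3.9, -3.2, 1.2]
position: [0.5904, -0.0087, 0.1008]
contact_force: [-2.7, -0.3, -1.1]
t 14.8 pos [ 0.5904 -0.0087  0.1008] xang 37.9 tilt [-0.001 -0.001 -1.   ] F [-2.7 -0.3 -1.1]
shift mm [10.3  0.8 -1.2]
```

It moves at about 5 N now and the force is dropping. I'll write a helper that gives the shift and turn to follow the arc to a given finger angle.

```bash
cat > g.py <<'E'
import sys; from h import *
from scipy.spatial.transform import Rotation as Ro
D=np.array([.6185,-.0273]); 
s=arm.state(); w,x,y,z=s['eef_rot']; R=Ro.from_quat([x,y,z,w]).as_matrix(); P=np.array(s['position'])
xa=np.degrees(np.arctan2(R[1,0],R[0,0])); F=R.T@np.array(s['contact_force'])
print('t',round(s['clock'],2),'xang',round(xa,1),'F tool',np.round(F,1),'z',round(P[2],4))
rel=P[:2]-D; print('finger theta',round(np.degrees(np.arctan2(rel[1],rel[0]))-np.degrees(np.arctan2(15.5,32)),1),'rad',np.hypot(*rel)*1e3)
for th in map(float,sys.argv[1:]):
    a=np.radians(th); r=np.array([np.cos(a),np.sin(a)]); t=np.array([np.sin(a),-np.cos(a)]); X=np.array([*(D+.032*r-.0155*t),.102])
    print(th,'shift mm (present axes)',np.round(R.T@(X-P)*1e3,1),'turn',round(xa-(th-90),1))
E
python3 g.py 116 112
python3 - <<'E'
from h import *
c=look('wrist','w8.png')
h=cv2.cvtColor(c['pixels'],cv2.COLOR_BGR2HSV); m=((h[...,1]<40)&(h[...,2]>200)).astype(np.uint8)
n,l,st,ce=cv2.connectedComponentsWithStats(m)
for i in range(1,n):
    if 100<st[i][4]<600:
        q=onz(c,*ce[i],.143)[:2]-[.6185,-.0273]; print(np.round(ce[i]),st[i][4],np.hypot(*q),np.degrees(np.arctan2(q[1],q[0])))
E
```

```text
t 14.8 xang 37.9 F tool [-2.3 -1.4  1.1] z 0.1008
finger theta 120.7 rad 33.706552760637095
116.0 shift mm (present axes) [ 2.2 -2.6 -1.2] turn 11.9
112.0 shift mm (present axes) [ 4.6 -3.1 -1.2] turn 15.9
[271.  60.] 184 0.09327918730221374 58.706975103413875
[455. 174.] 125 0.06055258445520457 0.38801546999037984
[302. 250.] 155 0.02581819385486432 91.17850234946762
[277. 272.] 382 0.03113549111101441 118.15331342634366
[390. 308.] 272 0.023257716841453932 -85.13162584608395
```

```bash
cat > p.py <<'E'
from h import *
c=look('wrist'); h=cv2.cvtColor(c['pixels'],cv2.COLOR_BGR2HSV); m=((h[...,1]<40)&(h[...,2]>200)).astype(np.uint8)
n,l,st,ce=cv2.connectedComponentsWithStats(m)
for i in range(1,n):
    if 100<st[i][4]<600:
        q=onz(c,*ce[i],.143)[:2]-[.6185,-.0273]; r=np.hypot(*q)
        if .0285<r<.036: print('post?',np.round(ce[i]),st[i][4],r,np.degrees(np.arctan2(q[1],q[0])))
E
python3 -m crank '[[0.0015,-0.001,-0.0005,0,0,5.3,0],[0.0015,-0.001,-0.0005,0,0,5.3,0],[0.0016,-0.001,0,0,0,5.3,0],[0,0,0,0,0,0,0],[0,0,0,0,0,0,0]]'|grep -E "posi|contact"; python3 p.py; python3 g.py 104 92 88
```

```text
position: [0.5945, -0.0035, 0.1028]
contact_force: [-0.1, -0.5, 0.3]
post? [275. 265.] 378 0.03137124632746519 103.41881430810277
post? [414. 278.] 195 0.02976560953207531 -70.16405238172409
t 15.32 xang 22.2 F tool [-0.4  0.2 -0.3] z 0.1027
finger theta 109.9 rad 33.93972990382376
104.0 shift mm (present axes) [ 2.8 -2.8  0.7] turn 8.2
92.0 shift mm (present axes) [10.1 -4.3  0.7] turn 20.2
88.0 shift mm (present axes) [12.5 -4.4  0.7] turn 24.2
```

One click done: the post is at 103°, down from 128°. Next click.

```bash
python3 -m crank '[[0.0014,-0.0014,0,0,0,4.1,0],[0.0014,-0.0014,0,0,0,4.1,0],[0.0018,-0.0008,0,0,0,3.2,0],[0.0018,-0.0008,0,0,0,3.2,0],[0.0018,-0.0008,0,0,0,3.2,0],[0.0018,-0.0008,0,0,0,3.2,0],[0,0,0,0,0,0,0],[0,0,0,0,0,0,0]]'|grep -E "posi|contact"; python3 p.py; python3 g.py 90 88
```

```text
position: [0.5952, 0.0035, 0.1008]
contact_force: [-11.0, -2.0, 5.5]
post? [276. 273.] 387 0.031459952339523464 102.50099913170149
t 16.03 xang 1.2 F tool [-12.    2.2  -4.8] z 0.1007
finger theta 101.3 rad 38.67089375505823
90.0 shift mm (present axes) [ 7.8 -1.  -1.4] turn 1.2
88.0 shift mm (present axes) [ 9.  -1.5 -1.4] turn 3.2
```

```bash
cat > m.py <<'E'
from h import *
from scipy.spatial.transform import Rotation as Ro
s=arm.state(); w,x,y,z=s['eef_rot']; R=Ro.from_quat([x,y,z,w]).as_matrix()
F=R.T@np.array(s['contact_force']);M=R.T@np.array(s['torque']); print('F',F.round(1),'M',M.round(3),'clock',s['clock'])
f=F/np.linalg.norm(F); p=np.cross(F,M)/(F@F)
for X in(.005,.010,.015): k=(X-p[0])/f[0]; print((p+k*f)*1e3)
E
python3 m.py; python3 -m crank '[[0,0,0,0,0,0,0],[0,0,0,0,0,0,0]]'>/dev/null; python3 m.py; python3 p.py
```

```text
F [-12.    2.2  -4.8] M [-0.251 -1.749 -0.003] clock 16.0333
[  5.          -3.14484463 147.27517725]
[ 10.          -4.06547365 149.2611745 ]
[ 15.          -4.98610267 151.24717175]
F [-11.7   1.9  -5. ] M [-2.770e-01 -1.775e+00  1.000e-03] clock 16.2
[  5.          -1.11545051 153.35898717]
[ 10.          -1.92865455 155.48090492]
[ 15.          -2.74185859 157.60282267]
post? [276. 273.] 388 0.031441945021646545 102.55107375374288
```

The contact is a clean one on the post, but the finger is dragging downward on it (the vertical force is friction, z has sagged). I'll back off, square the tool to the post, lift a little and repeat in slow 1 mm steps as worked before.

```bash
python3 -m crank '[[-0.004,0,0,0,0,0,0],[-0.004,0,-0.001,0,0,-6,0],[0,0,0,0,0,-6,0],[0,0,0,0,0,0,0],[0,0,0,0,0,0,0]]'|grep -E "posi|contact"; python3 p.py; python3 g.py 108 103.5
```

```text
position: [0.5941, 0.0038, 0.1036]
contact_force: [0.6, 0.4, -0.0]
post? [285. 267.] 374 0.03138109583845451 103.21868712832217
t 16.72 xang 12.9 F tool [-0.2  0.1  0.2] z 0.1035
finger theta 102.3 rad 39.549972655415374
108.0 shift mm (present axes) [-1.4  5.3  1.5] turn -5.1
103.5 shift mm (present axes) [1.  3.9 1.5] turn -0.6
```

```bash
python3 -m crank '[[-0.001,0.002,0,0,0,0,0],[0,0.002,0,0,0,0,0],[0,0,0,0,0,0,0]]'|grep -E "posi|contact"; for i in 1 2 3 4 5 6; do python3 -m crank '[[0.001,0,0,0,0,0,0],[0,0,0,0,0,0,0]]'|grep -E "posi|contact"; done; python3 p.py; python3 g.py 90
```

```text
position: [0.5936, -0.0008, 0.1033]
contact_force: [0.0, -0.2, 0.3]
position: [0.5946, -0.0002, 0.1033]
contact_force: [-0.0, -0.3, 0.4]
position: [0.5953, 0.0001, 0.1032]
contact_force: [-0.0, -0.3, -0.3]
position: [0.5954, 0.0002, 0.1031]
contact_force: [-2.6, -1.1, 1.5]
position: [0.5955, 0.0003, 0.1029]
contact_force: [-4.5, -1.4, 2.3]
position: [0.5955, 0.0003, 0.1026]
contact_force: [-6.8, -1.8, 2.9]
position: [0.5955, 0.0004, 0.1025]
contact_force: [-8.2, -2.4, 4.7]
post? [277. 270.] 380 0.031373805856188805 102.73513191393425
t 18.02 xang 13.1 F tool [-8.2 -0.8 -4.7] z 0.1024
finger theta 103.8 rad 36.00997887005081
90.0 shift mm (present axes) [ 8.2 -2.5  0.4] turn 13.1
```

Still stuck at 8.5 N, with a downward drag on the post of 4.7 N. I'll relieve the drag by lifting slightly in small steps and see whether the post gives way.

```bash
for i in 1 2 3 4; do python3 -m crank '[[0,0,-0.001,0,0,0,0]]'|grep -E "posi|contact"; done; for i in 1 2 ; do python3 -m crank '[[0.001,0,-0.0005,0,0,0,0]]'|grep -E "posi|contact"; done; python3 g.py 90; python3 m.py; python3 -c "
from cell import arm;s=arm.state();print(s['grasp_force'],s['opening'],s['tau'])"
```

```text
position: [0.5954, 0.0004, 0.1027]
contact_force: [-5.5, -1.9, -2.7]
position: [0.5954, 0.0007, 0.1032]
contact_force: [-5.8, -2.2, -3.8]
position: [0.5953, 0.0008, 0.104]
contact_force: [-5.7, -0.7, -2.7]
position: [0.5953, 0.001, 0.1049]
contact_force: [-5.4, -0.6, -2.3]
position: [0.5953, 0.001, 0.1052]
contact_force: [-7.3, -2.7, -2.6]
position: [0.5953, 0.0011, 0.1052]
contact_force: [-8.4, -2.4, -2.3]
t 18.52 xang 13.1 F tool [-8.7  0.4  2.4] z 0.1052
finger theta 103.5 rad 36.6748105288337
90.0 shift mm (present axes) [ 8.4 -1.8  3.1] turn 13.1
F [-8.7  0.4  2.4] M [-0.088 -1.511  0.012] clock 18.5167
[  5.           0.49828899 171.95140581]
[ 10.          0.2745332 170.5847247]
[1.50000000e+01 5.07774162e-02 1.69218044e+02]
4.631584379822016 0.002169046065822723 [ 1.65679425e+00 -4.46275342e+01 -3.08571267e+01  8.66846088e-01
 -2.62296371e+00 -2.23698799e-02]
```

```bash
python3 p.py; for i in 1 2 3 4; do python3 -m crank '[[0.001,0,0,0,0,0,0]]'|grep -E "posi|contact"; done; python3 p.py; python3 m.py
```

```text
post? [278. 268.] 366 0.03141359099985436 102.75501520741147
position: [0.5954, 0.0011, 0.1051]
contact_force: [-11.4, -3.7, 0.8]
position: [0.5954, 0.0011, 0.1051]
contact_force: [-13.3, -4.2, 2.8]
position: [0.5954, 0.0011, 0.1051]
contact_force: [-15.1, -4.0, 4.5]
position: [0.5955, 0.0012, 0.1051]
contact_force: [-17.9, -5.1, 6.6]
post? [278. 268.] 367 0.03140274213026948 102.22164278972319
F [-7.3 -0.7  2.4] M [ 0.283 -1.141 -0.024] clock 18.95
[  5.           4.67190642 157.15523475]
[ 10.           5.14127467 155.48551434]
[ 15.           5.61064292 153.81579393]
```

```bash
python3 g.py 90; python3 p.py; python3 -m crank '[[0,0,0,0,0,0,0]]'|grep -E "posi|contact|grasp"; python3 p.py; python3 g.py 88
```

```text
t 18.95 xang 13.1 F tool [-7.3 -0.7  2.4] z 0.1052
finger theta 100.8 rad 36.07965585595883
90.0 shift mm (present axes) [ 6.6 -1.6  3.1] turn 13.1
post? [278. 268.] 363 0.03146569524625143 99.2295116216152
position: [0.6022, 0.0025, 0.1063]
contact_force: [-1.9, 0.7, -0.6]
grasp_force: 0.9
post? [279. 266.] 359 0.03154265188537384 89.93754085378859
t 19.13 xang 13.0 F tool [-0.7 -0.1 -0.1] z 0.1071
finger theta 90.1 rad 33.16008984760951
88.0 shift mm (present axes) [ 0.7 -2.6  5.1] turn 15.0
```

It broke free at about 18 N. Checking where the post settles.

```bash
python3 -m crank '[[0,0,0,0,0,0,0],[0,0,0,0,0,0,0]]'|grep -E "posi|contact"; python3 p.py; python3 g.py 88 86
```

```text
position: [0.6069, 0.0024, 0.1091]
contact_force: [0.7, 0.0, 0.4]
post? [281. 260.] 351 0.031726710035190946 79.14274562613068
t 19.35 xang 13.0 F tool [-0.7 -0.1  1. ] z 0.1092
finger theta 85.7 rad 31.937636710381767
88.0 shift mm (present axes) [-2.  -3.3  7.2] turn 15.0
86.0 shift mm (present axes) [-0.8 -3.6  7.2] turn 17.0
```

Two clicks done (post at 79°, stop 4). I'll square up behind the post again at this greater height.

```bash
python3 -m crank '[[-0.001,-0.0018,0,0,0,6,0],[-0.001,-0.0018,0,0,0,6,0],[0,0,0,0,0,6,0],[0,0,0,0,0,6,0],[0,0,0,0,0,0,0],[0,0,0,0,0,0,0]]'|grep -E "posi|contact"; python3 g.py 82 79.5
```

```text
position: [0.6034, 0.0056, 0.1088]
contact_force: [-0.6, 0.4, 0.1]
t 19.85 xang -10.8 F tool [-0.6 -0.3 -0.1] z 0.1088
finger theta 88.8 rad 36.17989230381854
82.0 shift mm (present axes) [ 3.9 -1.7  6.9] turn -2.8
79.5 shift mm (present axes) [ 5.3 -2.4  6.9] turn -0.3
```

```bash
python3 -m crank '[[0.002,-0.001,0,0,0,0,0],[0.002,-0.001,0,0,0,0,0],[0,0,0,0,0,0,0]]'|grep -E "posi|contact"; for i in 1 2 3 4 5 6; do python3 -m crank '[[0.001,0,0,0,0,0,0]]'|grep -E "posi|contact"; done; python3 m.py; python3 p.py; python3 g.py 67 63
```

```text
position: [0.6077, 0.0068, 0.1085]
contact_force: [-0.3, -0.6, 0.6]
position: [0.608, 0.0066, 0.1083]
contact_force: [-0.1, -0.5, -0.8]
position: [0.6084, 0.0065, 0.1082]
contact_force: [-2.6, -0.0, 1.8]
position: [0.6085, 0.0065, 0.108]
contact_force: [-3.9, 0.7, 2.1]
position: [0.6086, 0.0065, 0.1077]
contact_force: [-7.0, 1.3, 3.2]
position: [0.6086, 0.0065, 0.1076]
contact_force: [-7.6, 1.4, 3.6]
position: [0.6087, 0.0065, 0.1073]
contact_force: [-10.1, 2.1, 4.5]
F [-10.3  -0.2  -4.4] M [ 0.113 -1.517  0.038] clock 20.6
[  5.           0.18014555 148.98587419]
[ 10.           0.26597537 151.09024994]
[ 15.           0.35180519 153.19462569]
post? [281. 257.] 557 0.028835391241680525 71.03327428550031
t 20.65 xang -11.0 F tool [-8.3 -1.8 -4.4] z 0.1073
finger theta 80.4 rad 35.212304719771296
67.0 shift mm (present axes) [ 7.7 -3.2  5.2] turn 12.0
63.0 shift mm (present axes) [10.1 -3.7  5.2] turn 16.0
```

```bash
for i in 1 2 3 4; do python3 -m crank '[[0.001,0,0,0,0,0,0]]'|grep -E "posi|contact"; done; python3 -m crank '[[0,0,0,0,0,0,0]]'|grep -E "posi|contact"; python3 g.py 67 63
```

```text
position: [0.6087, 0.0065, 0.1071]
contact_force: [-12.0, 2.6, 5.9]
position: [0.6087, 0.0065, 0.1069]
contact_force: [-12.8, 2.4, 7.7]
position: [0.6088, 0.0065, 0.1067]
contact_force: [-13.9, 3.5, 7.9]
position: [0.6088, 0.0065, 0.1065]
contact_force: [-14.9, 4.0, 8.3]
position: [0.6088, 0.0065, 0.1065]
contact_force: [-14.7, 3.3, 8.2]
t 21.07 xang -11.0 F tool [-15.2  -0.5  -7.9] z 0.1065
finger theta 80.2 rad 35.216325677780084
67.0 shift mm (present axes) [ 7.6 -3.1  4.4] turn 12.0
63.0 shift mm (present axes) [10.  -3.7  4.3] turn 16.0
```

```bash
for i in 1 2 3; do python3 -m crank '[[0.0008,0,-0.001,0,0,0,0]]'|grep -E "posi|contact"; done; python3 g.py 63
```

```text
position: [0.6087, 0.0065, 0.1067]
contact_force: [-15.2, 4.1, 2.2]
position: [0.6087, 0.0065, 0.1068]
contact_force: [-14.8, 4.3, -0.8]
position: [0.6086, 0.0065, 0.1069]
contact_force: [-14.4, 3.8, -2.6]
t 21.32 xang -11.0 F tool [-14.8  -1.    2.9] z 0.1069
finger theta 80.5 rad 35.223100919805105
63.0 shift mm (present axes) [10.2 -3.7  4.6] turn 16.0
```

```bash
for i in 1 2; do python3 -m crank '[[0.001,0,0,0,0,0,0]]'|grep -E "posi|contact"; done; python3 -m crank '[[0,0,0,0,0,0,0]]'|grep -E "posi|contact"; python3 g.py 63
```

```text
position: [0.6087, 0.0065, 0.1067]
contact_force: [-16.8, 4.9, 4.3]
position: [0.6087, 0.0065, 0.1068]
contact_force: [-19.0, 5.1, 4.8]
position: [0.6118, 0.0061, 0.1071]
contact_force: [-6.4, 2.4, -2.8]
t 21.57 xang -11.0 F tool [-6.7 -1.2  3. ] z 0.1071
finger theta 75.5 rad 34.11075303067706
63.0 shift mm (present axes) [ 7.  -3.5  4.9] turn 16.0
```

```bash
python3 -m crank '[[0,0,0,0,0,0,0],[0,0,0,0,0,0,0],[0,0,0,0,0,0,0]]'|grep -E "posi|contact"; python3 g.py 63; sed -i 's/<600/<700/' p.py
python3 - <<'E'
from h import *
c=look('wrist','w9.png')
# predicted top-of-post pixel by post angle, with brightness there
h=cv2.cvtColor(c['pixels'],cv2.COLOR_BGR2HSV); m=((h[...,1]<40)&(h[...,2]>200)).astype(np.float32)
for th in range(85,20,-4):
    a=np.radians(th); X=(.6185+.0315*np.cos(a),-.0273+.0315*np.sin(a),.143); u,v=proj(c,X); print(th,round(u),round(v),m[int(v)-8:int(v)+9,int(u)-8:int(u)+9].mean().round(2))
E
```

```text
position: [0.6213, 0.0039, 0.1113]
contact_force: [-1.1, 1.4, -1.0]
t 21.82 xang -11.0 F tool [-1.4 -1.1  1. ] z 0.1113
finger theta 59.1 rad 31.337930241429405
63.0 shift mm (present axes) [-2.9 -3.9  9.3] turn 16.0
85 275 291 0.0
81 274 287 0.0
77 274 283 0.0
73 275 279 0.01
69 275 275 0.17
65 276 271 0.4
61 278 266 0.66
57 279 262 0.91
53 281 259 0.92
49 284 255 0.64
45 286 251 0.48
41 289 247 0.38
37 292 244 0.33
33 296 241 0.32
29 300 238 0.13
25 304 235 0.01
21 308 232 0.0
```

Three clicks done (post near 55°). Squaring up for the last one.

```bash
python3 -m crank '[[-0.004,-0.002,0.001,0,0,6,0],[-0.003,-0.002,0.001,0,0,6,0],[0,0,0.001,0,0,6,0],[0,0,0,0,0,6,0],[0,0,0,0,0,0,0],[0,0,0,0,0,0,0]]'|grep -E "posi|contact"; python3 g.py 59 56
```

```text
position: [0.6165, 0.0092, 0.1091]
contact_force: [0.1, 0.3, 0.1]
t 22.37 xang -34.8 F tool [-0.1 -0.3 -0.1] z 0.1091
finger theta 67.4 rad 36.55744848511044
59.0 shift mm (present axes) [ 4.9 -2.1  7.1] turn -3.8
56.0 shift mm (present axes) [ 6.5 -3.   7.1] turn -0.8
```

```bash
python3 -m crank '[[0.0025,-0.0012,0,0,0,0,0],[0.0025,-0.0013,0,0,0,0,0],[0.001,0,0,0,0,0,0],[0,0,0,0,0,0,0]]'|grep -E "posi|contact"; for i in 1 2 3 4; do python3 -m crank '[[0.0015,0,-0.0004,0,0,0,0]]'|grep -E "posi|contact"; done; python3 g.py 43 39
```

```text
position: [0.6221, 0.0079, 0.1084]
contact_force: [0.6, -0.2, -0.1]
position: [0.6225, 0.0073, 0.1085]
contact_force: [-0.6, -0.0, 0.6]
position: [0.6227, 0.0071, 0.1085]
contact_force: [-2.9, 3.3, 0.1]
position: [0.6229, 0.0069, 0.1086]
contact_force: [-5.0, 4.6, 0.0]
position: [0.6235, 0.0066, 0.1086]
contact_force: [-3.4, 5.2, -1.6]
t 23.03 xang -35.0 F tool [-5.7 -2.3  1.6] z 0.1086
finger theta 55.8 rad 34.29182090625243
43.0 shift mm (present axes) [ 6.9 -3.9  6.6] turn 12.0
39.0 shift mm (present axes) [ 9.3 -4.4  6.6] turn 16.0
```

With no vertical drag it yields at about 6 N. Continuing gently.

```bash
for i in 1 2 3; do python3 -m crank '[[0.0013,-0.0005,-0.0002,0,0,2,0]]'|grep -E "posi|contact"; done; python3 g.py 43 39
```

```text
position: [0.6248, 0.0064, 0.1086]
contact_force: [-3.6, 5.9, -1.0]
position: [0.6263, 0.006, 0.1087]
contact_force: [-4.0, 4.6, -0.3]
position: [0.6281, 0.005, 0.109]
contact_force: [-1.9, 2.3, -1.2]
t 23.28 xang -41.0 F tool [-2.9 -0.4  1.3] z 0.109
finger theta 47.7 rad 33.68070124662715
43.0 shift mm (present axes) [ 1.9 -2.8  7. ] turn 6.0
39.0 shift mm (present axes) [ 4.3 -3.6  7. ] turn 10.0
```

```bash
cat > q.py <<'E'
from h import *
c=look('wrist')
h=cv2.cvtColor(c['pixels'],cv2.COLOR_BGR2HSV); m=((h[...,1]<40)&(h[...,2]>200)).astype(np.float32)
for th in range(61,0,-5):
    a=np.radians(th); X=(.6185+.0315*np.cos(a),-.0273+.0315*np.sin(a),.143); u,v=proj(c,X); print(th,round(u),round(v),m[int(v)-8:int(v)+9,int(u)-8:int(u)+9].mean().round(2))
E
python3 -m crank '[[0.0013,-0.0008,0,0,0,2.5,0],[0,0,0,0,0,0,0]]'|grep -E "posi|contact"; python3 g.py 41 ; python3 q.py
```

```text
position: [0.6322, 0.0031, 0.1102]
contact_force: [0.1, 0.6, 0.4]
t 23.45 xang -43.5 F tool [-0.3 -0.5 -0.4] z 0.1102
finger theta 40.0 rad 33.37151446906932
41.0 shift mm (present axes) [-1.3 -1.9  8.2] turn 5.5
61 277 286 0.0
56 276 281 0.0
51 276 276 0.0
46 275 271 0.25
41 276 265 0.55
36 277 260 0.84
31 278 255 0.91
26 280 249 0.63
21 282 244 0.47
16 285 239 0.36
11 289 235 0.34
6 293 230 0.07
1 297 226 0.0
```

The post is at about 33°, i.e. stop 6. Backing off, rising, then verifying and moving to the lever.

```bash
python3 -m crank '[[-0.004,0,0,0,0,0,0],[-0.005,0,-0.003,0,0,0,0],[0,0,-0.013,0,0,0,0],[0,0,-0.015,0,0,0,0],[-0.01,0,-0.015,0,0,0,0],[-0.01,0,-0.013,0,0,0,0],[0,0,0,0,0,0,0],[0,0,0,0,0,0,0]]'|grep -E "posi|contact"; python3 q.py; python3 t.py .5408 -.1076 .165
```

```text
position: [0.612, 0.0234, 0.1715]
contact_force: [-0.6, 0.6, 0.4]
61 278 193 0.0
56 277 188 0.0
51 277 184 0.0
46 277 180 0.15
41 277 175 0.36
36 278 171 0.65
31 279 166 0.81
26 280 162 0.68
21 282 158 0.44
16 284 154 0.19
11 287 150 0.07
6 290 146 0.0
1 293 143 0.0
t 24.2167 pos [0.6113 0.0231 0.1703] xang -43.4 tilt [ 0.002 -0.001 -1.   ] F [ 0.4  0.7 -0.2]
shift mm [ 38.6 143.4   5.2]
```

Four clicks confirmed (post at 31°). On to the lever.

```bash
python3 -m crank '[[0.0055,0.0205,0,0,0,0,0],[0.0055,0.0205,0,0,0,0,0],[0.0055,0.0205,0,0,0,0,0],[0.0055,0.0205,0,0,0,0,0],[0.0055,0.0205,0,0,0,0,0],[0.0055,0.0205,0,0,0,0,0],[0.0055,0.0205,0,0,0,-6.5,0],[0,0,0,0,0,0,0],[0,0,0,0,0,0,0]]'|grep -E "posi|contact"; python3 t.py .5408 -.1076 .094
python3 - <<'E'
from h import *
c=look('wrist','w10.png'); h=cv2.cvtColor(c['pixels'],cv2.COLOR_BGR2HSV); m=((h[...,1]<40)&(h[...,2]>200)).astype(np.uint8)
print('peg exp',proj(c,(.56,-.122,.132)))
n,l,st,ce=cv2.connectedComponentsWithStats(m)
for i in range(1,n):
    if st[i][4]>60: print(ce[i].round(),st[i][2:],onz(c,*ce[i],.132).round(4))
print([(np.round(r['rect']).tolist(),round(r['score'],2)) for r in recognise('lock_peg','wrist')[:2]])
E
```

```text
position: [0.5394, -0.1083, 0.1686]
contact_force: [0.7, -0.6, -0.8]
t 24.9667 pos [ 0.5394 -0.1083  0.1686] xang -37.2 tilt [-0.001  0.    -1.   ] F [ 0.7 -0.6 -0.8]
shift mm [ 0.8 -1.4 74.6]
peg exp (np.float64(272.9931523273772), np.float64(199.4839754873112))
[266.   3.] [ 20  10 112] [ 0.6503 -0.1856  0.132 ]
[ 9. 73.] [  29   59 1008] [ 0.7119 -0.047   0.132 ]
[153.  58.] [ 11  12 110] [ 0.6674 -0.1182  0.132 ]
[230. 149.] [ 15  16 116] [ 0.6022 -0.1203  0.132 ]
[210. 184.] [  95   51 1426] [ 0.5929 -0.0959  0.132 ]
[268. 169.] [10 11 80] [ 0.5777 -0.1318  0.132 ]
[275. 198.] [ 17  26 269] [ 0.5602 -0.1234  0.132 ]
[ 52. 198.] [ 40  24 413] [ 0.6474 -0.0079  0.132 ]
[ 85. 198.] [19 10 86] [ 0.6348 -0.025   0.132 ]
[ 72. 276.] [ 50  53 359] [0.6011 0.0258 0.132 ]
[235. 279.] [  49   57 1598] [ 0.5292 -0.0647  0.132 ]
[167. 272.] [ 9  8 61] [ 0.5623 -0.0297  0.132 ]
[([174.0, 146.0, 109.0, 63.0], 0.79), ([36.0, 145.0, 145.0, 116.0], 0.35)]
```

```bash
python3 -m crank '[[0,0,0.012,0,0,0,0],[0,0,0.012,0,0,0,0],[0,0,0.012,0,0,0,0],[0,0,0.012,0,0,0,0],[0,0,0.01,0,0,0,0],[0,0,0.008,0,0,0,0],[0,0,0.005,0,0,0,0],[0,0,0.003,0,0,0,0],[0,0,0,0,0,0,0]]'|grep -E "posi|contact"; python3 t.py .560 -.123 .094; for i in 1 2 3 4 5; do python3 -m crank '[[0.002,0,0,0,0,0,0]]'|grep -E "posi|contact"; done;  python3 t.py .560 -.123 .094
```

```text
position: [0.5397, -0.1073, 0.0947]
contact_force: [-0.5, 0.1, 0.4]
t 25.8167 pos [ 0.5397 -0.1073  0.0947] xang -37.0 tilt [-0.001  0.    -1.   ] F [-0.5  0.1  0.4]
shift mm [25.7  0.3  0.6]
position: [0.5417, -0.1086, 0.0956]
contact_force: [-0.1, -0.4, 0.8]
position: [0.5441, -0.1101, 0.0962]
contact_force: [-1.1, -0.5, -0.4]
position: [0.5458, -0.1114, 0.0963]
contact_force: [0.6, -0.1, -0.1]
position: [0.5469, -0.1124, 0.0961]
contact_force: [-1.3, 2.6, 0.8]
position: [0.5481, -0.1134, 0.0958]
contact_force: [-2.0, 0.1, 0.3]
t 26.2333 pos [ 0.5481 -0.1134  0.0958] xang -37.0 tilt [-0. -0. -1.] F [-2.   0.1  0.3]
shift mm [15.2  0.5  1.8]
```

```bash
for i in 1 2; do python3 -m crank '[[0.0046,0.00095,0,0,0,-4,0],[0.0046,0.00095,0,0,0,-4,0],[0.0046,0.00095,0,0,0,-4,0],[0.0046,0.00095,0,0,0,-4,0]]'|grep -E "posi|contact"; done; python3 t.py .6086 -.1352 .094
```

```text
position: [0.5617, -0.1261, 0.0955]
contact_force: [-1.6, 0.6, 0.7]
position: [0.5784, -0.1346, 0.0954]
contact_force: [-1.8, 0.5, 1.4]
t 26.9 pos [ 0.5784 -0.1346  0.0954] xang -4.8 tilt [-0.001 -0.    -1.   ] F [-1.8  0.5  1.4]
shift mm [30.2 -2.   1.4]
```

```bash
python3 -m crank '[[0.0042,0,0,0,0,-3.5,0],[0.0042,0,0,0,0,-3.5,0],[0.003,0,0,0,0,-3,0],[0,0,0,0,0,0,0]]'|grep -E "posi|contact"; for i in 1 2 3 4 5 6; do python3 -m crank '[[0.001,0,0,0,0,0,0]]'|grep -E "posi|contact"; done; python3 t.py .6086 -.1352 .094
```

```text
position: [0.5904, -0.1352, 0.0955]
contact_force: [-0.3, 0.4, -0.1]
position: [0.5908, -0.135, 0.0954]
contact_force: [-2.6, 0.0, -0.3]
position: [0.5917, -0.1349, 0.0954]
contact_force: [-1.9, -0.5, 0.1]
position: [0.5927, -0.1348, 0.0954]
contact_force: [-1.4, -0.2, 0.7]
position: [0.5935, -0.1347, 0.0954]
contact_force: [-3.0, -1.6, 0.7]
position: [0.5935, -0.1346, 0.0953]
contact_force: [-5.3, -2.0, 3.0]
position: [0.5935, -0.1345, 0.0951]
contact_force: [-7.4, -2.4, 3.1]
t 27.7333 pos [ 0.5935 -0.1345  0.0951] xang 5.1 tilt [-0.006 -0.    -1.   ] F [-7.4 -2.4  3.1]
shift mm [15.  2.  1.]
```

The force rises sharply exactly where the stop was predicted. Backing off, rising and checking both angles.

```bash
python3 -m crank '[[-0.004,0,0,0,0,0,0],[-0.006,0,0,0,0,0,0],[-0.006,0,0,0,0,0,0],[0,0,-0.015,0,0,0,0],[0,0,-0.02,0,0,0,0],[0,0,-0.03,0,0,0,0],[-0.01,0,-0.03,0,0,0,0],[-0.01,0,-0.03,0,0,0,0],[-0.01,0,-0.03,0,0,0,0],[0,0,-0.02,0,0,0,0],[0,0,0,0,0,0,0],[0,0,0,0,0,0,0],[0,0,0,0,0,0,0]]'|grep -E "clock|posi|contact"
python3 - <<'E'
from h import *
c=look('wrist','w11.png'); h=cv2.cvtColor(c['pixels'],cv2.COLOR_BGR2HSV); m=((h[...,1]<40)&(h[...,2]>200)).astype(np.float32)
def sc(X):
    u,v=proj(c,X); u,v=int(u),int(v); return m[max(v-4,0):v+5,max(u-4,0):u+5].mean().round(2) if 4<u<555 and 4<v<415 else None
for n,C,r,z,rg in(('post',(.6185,-.0273),.032,.143,range(84,-20,-6)),('peg',(.5993,-.0699),.066,.132,range(-130,-66,4))):
    print(n,[(a,sc((C[0]+r*np.cos(np.radians(a)),C[1]+r*np.sin(np.radians(a)),z))) for a in rg])
# splitter moved? compare top/side with first pictures
for n in('top','side'):
    c2=look(n); a=cv2.imread(f'pics/{n}1.png')
    r={'top':(140,235,285,345),'side':(180,225,235,330)}[n]
    A,B=[cv2.cvtColor(i[r[0]:r[1],r[2]:r[3]],cv2.COLOR_BGR2GRAY).astype(np.float32) for i in(a,c2['pixels'])]
    print(n,cv2.phaseCorrelate(A,B,cv2.createHanningWindow(A.shape[::-1],cv2.CV_32F)))
E
```

```text
clock: 28.82
position: [0.5495, -0.1381, 0.2694]
contact_force: [0.1, 0.0, -0.8]
post [(84, np.float32(0.0)), (78, np.float32(0.0)), (72, np.float32(0.0)), (66, np.float32(0.0)), (60, np.float32(0.0)), (54, np.float32(0.0)), (48, np.float32(0.04)), (42, np.float32(0.38)), (36, np.float32(0.86)), (30, np.float32(0.99)), (24, np.float32(0.69)), (18, np.float32(0.4)), (12, np.float32(0.11)), (6, np.float32(0.02)), (0, np.float32(0.0)), (-6, np.float32(0.0)), (-12, np.float32(0.0)), (-18, np.float32(0.0))]
peg [(-130, np.float32(0.0)), (-126, np.float32(0.0)), (-122, np.float32(0.0)), (-118, np.float32(0.0)), (-114, np.float32(0.0)), (-110, np.float32(0.0)), (-106, np.float32(0.0)), (-102, np.float32(0.0)), (-98, np.float32(0.0)), (-94, np.float32(0.0)), (-90, np.float32(0.0)), (-86, np.float32(0.32)), (-82, np.float32(0.86)), (-78, np.float32(0.68)), (-74, np.float32(0.16)), (-70, np.float32(0.0))]
top ((-0.06819589423729155, -0.016191040863908768), 0.6505424853828218)
side ((0.005834576135391956, 0.5663702143883107), 1.0093748576111263)
```

```bash
python3 -c "
from cell import arm; print(arm.finish_job())"
```

```text
the job is handed in; nothing more can be done
None
```

The job is handed in at about 29 s: the dial went from stop 2 to stop 6 (four clicks clockwise), then the lock lever was pushed to its stop; two clicks broke loose only at about 18–20 N instead of 5 N, but the splitter showed no clear movement (at most about 1 mm in one camera view).

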